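# Unlock the turntable: trip the ratchet pawl and draw out the toothed bar

## Task

Free the brush turntable: reach in under the tap pipe and press the red lever down gently until it clicks and stays down, which lifts the pawl clear of the teeth, and stop pushing there. Then draw the toothed bar by its orange grip straight out of the bracket and lay it gently, flat and teeth up, wholly inside the blue wash tray, leaving the lever clicked down, the turntable unturned and the jug and funnel where they stand.

Things in the scene. Friction and masses are not known exactly. Their poses are not given: they have to be found in the camera images.
- bracket: Grey lock bracket bolted to the shelf, fixed; origin on the shelf (z = 0) under the guide. Bar is drawn out along its -x, roughly towards the robot; +z up. In its frame, mm: guide channel along x from -35 to 46, 25 wide inside, floor at z = 30, straps above with undersides at z = 56; the floor alone juts out to x = -65. Pawl pivot: a pin along y at x = -5, z = 64.
- guide_mouth (a point): Fixed point on the bracket: robot-side mouth of the guide, in the middle of the bar's section, 35 mm from the bracket's origin along -x, 37 mm above the shelf.
- pad_up (a point): Fixed point on the bracket: middle of the upper face of the red press pad (28 mm along the bracket's x, 34 along y, about level) when the lever is up: bracket x = -50, z = 112 mm. The pad sits on a stem whose setting differs between starts, so its true height is up to 10 mm above or below this, which no reading tells: find the pad by touch.
- pad_down (a point): Fixed point on the bracket: where the middle of the pad's upper face is once the lever is clicked down, x = -64, z = 89 mm in the bracket's frame, with the same unknown offset in height (up to 10 mm).
- pipe_mid (a point): Middle of the galvanised tap pipe, 27 mm thick, that bridges the lever along the bracket's y at x = -34, z = 230 mm, on uprights at y = -120 and 120 (brass tap on the +y one, out to y = 185). No gripper body fits above the pad: come in from the -x side, tool tilted back 35 to 45 degrees from vertical, pointing down and to +x.
- pawl (a joint): Pawl and lever angle, rad: 0 = lever up, pawl nose between the teeth (bar locked); grows as the pad goes down. The push on the pad peaks at 8 to 16 N (friction adds) near 0.15, 8 mm down, is gone at 0.30 (15 mm), then the lever snaps by itself to 0.42 (22 mm) and stays. Beyond is a stop (20 N within 2 mm). Over 35 N is forcing it. Some 3 N upwards under the pad trips it back.
- bar: Loose bar, 200 mm, 0.2 kg: orange grip block 30 long (x), 24 wide (y), 48 tall, then a steel bar 20 wide, 14 high, 170 long to +x with 10 mm teeth on top. Origin on its flat underside under the grip's middle; z up, teeth side. Starts in the guide, underside 30 mm up, origin at bracket x = -115 mm. Clear of the guide once drawn 105 mm; do not lift it until 155 mm out, or its tip lifts the lever.
- bar_grip (a point): Where to pinch the orange grip, across its 24 mm width (the bar's y): 30 mm above the bar's underside, 18 mm below the top of the grip.
- bar_tip (a point): Middle of the free tip of the bar, 185 mm along +x from the bar's origin, 7 mm above its underside.
- tray: Blue wash tray, fixed, open on top: 260 (x) by 150 (y) by 30 mm tall outside, walls and floor 4 mm; origin under its middle on the shelf. It stands left or right of the bracket, a wooden crate 240 x 150 mm with two clay pots (78 mm tall) at the other side.
- jug: Stainless jug 72 mm across with a side handle, 90 mm tall, standing on the shelf to one side; origin under its middle.
- funnel: Green funnel standing mouth down, 110 mm across and tall, on the shelf on the jug's other side of the bracket; origin under its middle.
- notch (a point): Point on the turntable, between its two upright lugs where the bar's tip sits, 75 mm beyond the bracket's origin along its +x. The turntable, a black 250 mm disc on a pivot 133 mm further on, carries three upright brushes, a vase and a white bottle; it is not to be turned (this point may shift up to 20 mm).

How it is judged:
By the outcome, as a careful person would: the job done as asked, in the order asked, and still so for the second after the job is handed in, with the robot touching nothing.
It also fails if it takes over 61 s, if anything falls off the work surface, if the arm or the gripper's body presses on something with over 40 N, if the wrist force passes 120 N, or if a joint passes its speed limit or range.

## Robot

A 6-joint arm with a two-finger parallel gripper is mounted at the origin on the work surface. World frame = base frame: x ahead of the robot, y to its left, z up, the work surface at z = 0. Lengths are in m, angles in rad, forces in N, time in s.
With the tool pointing down it reaches from about 0.325 to 0.75 m from the base axis. Payload 7.6 kg.
Tool frame: the origin (TCP) lies midway between the tips of the shut fingers; the grasp point (between the pads) lies 19 mm behind it; z points along the fingers, y is the line along which they close (so a half turn about z gives the same grasp; the last joint's range is limited). The gripper opens to 85 mm and grips with 20 to 120 N. Pads are 22 mm wide; open, the fingers measure 114 mm over their backs; the gripper's body (76 mm by 85 mm) begins 54 mm behind the grasp point. The pads swing forward as they close: fully open they stand 13 mm farther back than shut.
Start: joints at [1.18, 0.052, 1.401, -0, 1.689, -0.07], TCP at [0.166, 0.498, 0.231] pointing down, gripper open.
Joint ranges: [-2.9, 2.9], [-0.91, 2.17], [0.12, 2.37], [-1.06, 4.2], [0.26, 2.73], [-2.93, 2.93]. Speed limits (rad/s): [2.57, 2.57, 3.01, 3.14, 3.14, 3.14].

## Interface

Orientations are given as a unit quaternion [w, x, y, z].
In Python, from cell import r gives the robot as it stands. The module is installed in compiled form; this text tells all that it offers. Calls block until the motion is done:
- r.move_pose(position, orientation): joint-space move of the TCP to a pose.
- r.servo_line(position, rot=None, v=0.15, stop_force=None): straight line of the TCP; rot=None keeps the orientation; v is the mean speed in m/s. With stop_force (N) it stops when the force on the tool has changed by that much, and returns True; else False.
- r.movej(angles): joint-space move.
- r.grip(opening, force=None): finger opening in m; force is the grip in N (None keeps the last); returns when the fingers have stopped.
- r.hold(seconds).
- r.solve_ik(position, orientation): joint angles nearest the present ones, or None.
- r.get_image(name): name is "side" or "top" or "wrist"; returns a dict with "pixels" (400x640x3 uint8, red, green, blue), "mtx" (3x3 intrinsics, pixels), "R" (3x3) and "t" (3): a world point X has camera coordinates R X + t. Camera axes: x right, y down, z forward; pixel columns grow to the right and rows downward; lengths in m; the calibration is good to about 2 mm. A picture is of the moment at which its call begins. There is no depth.
A pose or a line that the arm cannot do raises r.PlanningError and nothing moves.
- r.close_job(): hands the job in; it is judged then, once.
Readings, each from a call of its own:
- r.get_time_s(): time.
- r.get_joints(): joint angles.
- r.get_qvel(): joint speeds.
- r.get_tau(): joint torques, N m.
- r.get_eef_pos(): TCP position.
- r.get_orientation(): TCP orientation.
- r.get_force(): force on the tool from outside, world axes, zero at the start.
- r.get_ft_torque(): the same for the moment, N m.
- r.get_grip_width(): finger opening in m.
- r.get_gripper_force(): force on a finger pad.
Only numpy, scipy, OpenCV 4.12 (cv2) and the standard library are available. Lean on these libraries where they do the work, as an engineer would, in place of code of your own. Each camera call takes 0.05 s, during which the arm holds its last target. There are 200 camera calls.

## Working session

There is one attempt and no reset: what is moved stays moved. The work goes in short steps, each a Python script; the robot and the scene stay as the last script left them, time stands still between calls to the robot, and variables do not carry over. Pictures are saved under pics/ and viewed, at most 11 in all, crops included, and the job is handed in when it is done.

```bash
mkdir -p pics; python3 - <<'E'
from cell import r
import cv2,pickle
d={}
for n in ("top","side"):
    im=r.get_image(n); d[n]=im
    cv2.imwrite(f"pics/{n}0.png",cv2.resize(im["pixels"][:,:,::-1],(800,500),interpolation=cv2.INTER_CUBIC))
    C=-im["R"].T@im["t"]; print(n,C,im["R"][2])
pickle.dump(d,open("im0.pkl","wb"))
print(r.get_time_s())
E
```

```text
top [ 0.53526593 -0.02379221  1.2913498 ] [ 0.10164264  0.02047959 -0.99461016]
side [ 0.51753878 -0.72770266  0.83470903] [ 0.09820035  0.72152269 -0.68539164]
0.1
```

View pics/top0.png

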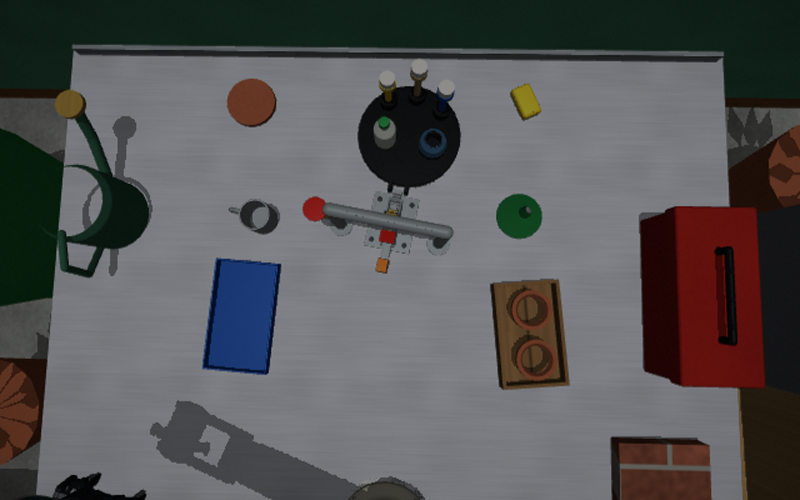

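View pics/side0.png

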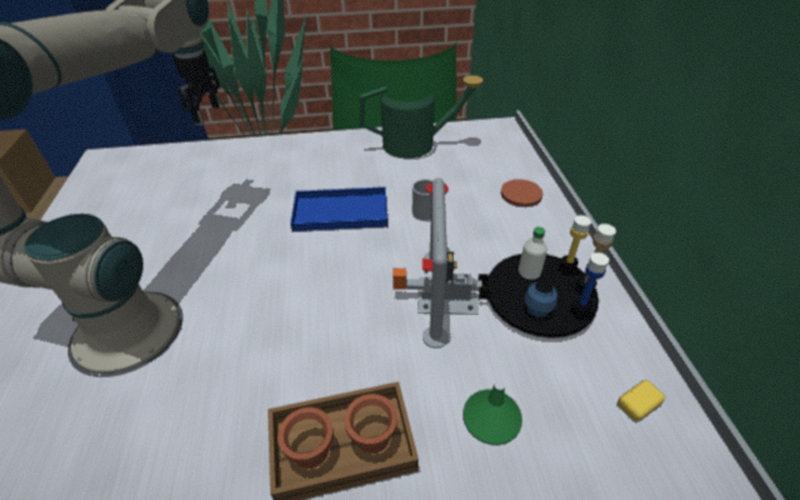

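The top view shows the bracket at about (390,230), with the grip at (382,266). The blue tray is on the left (+y), with corners at about (218,259), (281,263), (268,374) and (203,368). The jug is on the left, the funnel and crate on the right. I'll enlarge the bracket.

```bash
python3 - <<'E'
import pickle,cv2
d=pickle.load(open("im0.pkl","rb"))
a=d["top"]["pixels"][145:225,240:368,::-1]; b=d["side"]["pixels"][170:260,305:405,::-1]
cv2.imwrite("pics/topc.png",cv2.resize(a,None,fx=6,fy=6,interpolation=cv2.INTER_CUBIC))
cv2.imwrite("pics/sidec.png",cv2.resize(b,None,fx=6,fy=6,interpolation=cv2.INTER_CUBIC))
E
```

```text
(no output)
```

View pics/topc.png

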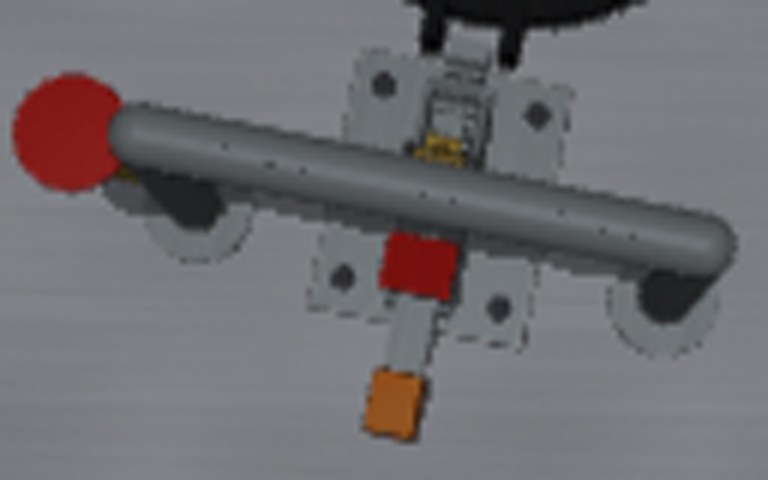

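View pics/sidec.png

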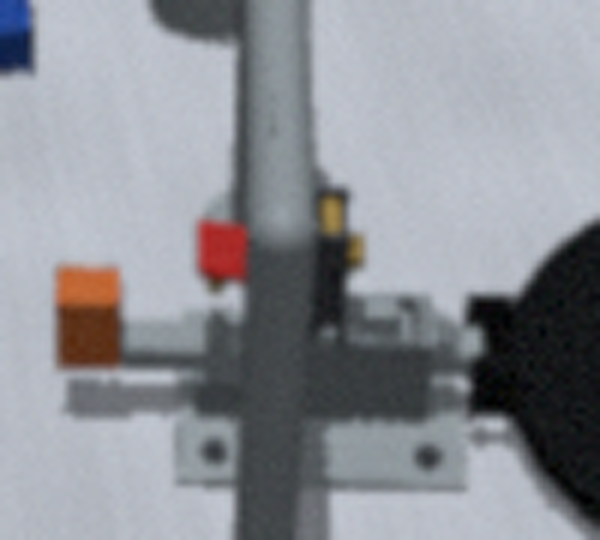

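The top crop shows these points:
- Orange grip top: corners (375,367), (426,376), (415,440), (364,431).
- Upright feet: centred near (198,212) and (663,305).
- Plate bolts: (384,84), (538,115), (499,308), (343,277).
- Red pad: (420,266).

The side crop shows the grip top centred at (89,287).

```bash
cat > h.py <<'E'
import numpy as np,pickle,cv2
def ray(im,uv,z):
    K,R,t=im["mtx"],im["R"],im["t"]; C=-R.T@t
    d=R.T@np.linalg.solve(K,[uv[0],uv[1],1]); return C+d*(z-C[2])/d[2]
def proj(im,X):
    p=im["mtx"]@(im["R"]@np.asarray(X)+im["t"]); return p[:2]/p[2]
E
python3 - <<'E'
from h import *
from scipy.optimize import least_squares
d=pickle.load(open("im0.pkl","rb"));T,S=d["top"],d["side"]
tc=lambda u,v:((u+.5)/6-.5+240,(v+.5)/6-.5+145)
sc=lambda u,v:((u+.5)/6-.5+305,(v+.5)/6-.5+170)
full=lambda u,v:((u+.5)/1.25-.5,(v+.5)/1.25-.5)
obs=[]
for (x,y),p in zip([(-100,12),(-100,-12),(-130,-12),(-130,12)],[(375,367),(426,376),(415,440),(364,431)]): obs.append((T,tc(*p),(x,y,78)))
for (x,y),p in zip([(-130,12),(-100,12),(-100,-12),(-130,-12)],[(58,268),(119,268),(120,306),(59,307)]): obs.append((S,sc(*p),(x,y,78)))
obs+= [(T,tc(198,212),(-34,120,2)),(T,tc(663,305),(-34,-120,2))]
def W(p,q):
    q=np.array(q)/1000;c,s=np.cos(p[2]),np.sin(p[2]);return np.array([p[0]+c*q[0]-s*q[1],p[1]+s*q[0]+c*q[1],q[2]])
f=lambda p:np.concatenate([proj(i,W(p,q))-u for i,u,q in obs])
s=least_squares(f,[.6,0,0]);print("bracket",s.x,np.round(s.fun.reshape(-1,2),1).tolist())
p=s.x
print("bolt centre",ray(T,tc(441,196),.006)[:2], "pad",ray(T,tc(420,266),.112)[:2],W(p,(-50,0,112)))
print("pipe proj",[ (proj(T,W(p,(-34,y,230)))-[240,145])*6 for y in(-120,120)])
C=[ray(T,full(*q),.030)[:2] for q in [(218,259),(281,263),(268,374),(203,368)]]
C=np.array(C);print("tray",C.mean(0),C.tolist())
e=(C[0]+C[1]-C[2]-C[3])/2; print(np.linalg.norm(e),np.arctan2(e[1],e[0]),np.linalg.norm(C[0]-C[1]))
print("jug",ray(T,full(262,217),.09),"funnel",ray(T,full(519,216),.03))
E
```

```text
bracket [ 0.71769188 -0.00551683 -0.17532651] [[0.3, -0.2], [0.0, -0.1], [-0.2, -0.4], [0.0, -0.6], [-0.7, -0.0], [-0.2, 0.2], [-0.7, 0.0], [-1.4, -0.4], [0.2, -0.7], [0.3, -1.1]]
bolt centre [ 0.71282346 -0.00404258] pad [0.66536953 0.00338059] [0.66845839 0.00320465 0.112     ]
pipe proj [array([702.94085424, 242.61784718]), array([138.82641222, 133.08658957])]
tray [0.48106362 0.34100175] [[0.6126179697507897, 0.40601915569014074], [0.6060406788778863, 0.2553571254316835], [0.3477234514348707, 0.2750261708234312], [0.3578723965439502, 0.42760455928025254]]
0.257359363037111 -0.0802355625155475 0.1508055307899119
jug [0.70666296 0.28984529 0.09      ] funnel [ 0.72857425 -0.3064853   0.03      ]
```

```bash
cat >> h.py <<'E'
from scipy.spatial.transform import Rotation as Ro
P=np.array([.716,-.0052,-.175])
def W(q,p=P):
    q=np.array(q)/1000;c,s=np.cos(p[2]),np.sin(p[2]);return np.array([p[0]+c*q[0]-s*q[1],p[1]+s*q[0]+c*q[1],q[2]])
def quat(yaw,tilt=0,flip=False):
    """tool z points down, tilted towards +x by tilt deg; tool y along -+y of the yawed frame"""
    t=np.radians(tilt); z=[np.sin(t),0,-np.cos(t)]; x=[np.cos(t),0,np.sin(t)]
    M=np.column_stack([x,np.cross(z,x),z]); 
    if flip: M=M@np.diag([-1,-1,1])
    return (Ro.from_euler("z",yaw)*Ro.from_matrix(M)).as_quat(scalar_first=True)
E
python3 - <<'E'
from h import *
from cell import r
print(r.get_orientation(),r.get_force())
print(np.round(Ro.from_quat(r.get_orientation(),scalar_first=True).as_matrix(),2))
for tilt in (40,0):
  for fl in (0,1):
    for q in ([-125,0,235],[-45,0,140],[-45,0,95]):
        j=r.solve_ik(W(q),quat(P[2],tilt,fl)); print(tilt,fl,q,None if j is None else np.round(j,2))
E
```

```text
[-1.60168505e-04  1.59691039e-01  9.87166782e-01 -7.00110408e-04] [ 0.04875104  0.46673354 -0.6528773 ]
[[-0.95  0.32 -0.  ]
 [ 0.32  0.95 -0.  ]
 [ 0.   -0.   -1.  ]]
40 0 [-125, 0, 235] [ 0.03 -0.23  1.79 -0.16  0.9   1.83]
40 0 [-45, 0, 140] [-0.01  0.08  1.69 -0.17  0.69  1.83]
40 0 [-45, 0, 95] [-0.01  0.14  1.72 -0.19  0.59  1.86]
40 1 [-125, 0, 235] [ 0.03 -0.23  1.79 -0.16  0.9  -1.31]
40 1 [-45, 0, 140] [-0.01  0.08  1.69 -0.17  0.69 -1.31]
40 1 [-45, 0, 95] [-0.01  0.14  1.72 -0.19  0.59 -1.28]
0 0 [-125, 0, 235] [-0.03  0.25  1.18 -0.    1.72  1.71]
0 0 [-45, 0, 140] [-0.05  0.51  1.04 -0.    1.6   1.69]
0 0 [-45, 0, 95] [-0.05  0.54  1.09 -0.    1.51  1.69]
0 1 [-125, 0, 235] [-0.03  0.25  1.18 -0.    1.72 -1.43]
0 1 [-45, 0, 140] [-0.05  0.51  1.04 -0.    1.6  -1.45]
0 1 [-45, 0, 95] [-0.05  0.54  1.09 -0.    1.51 -1.45]
```

```bash
python3 - <<'E'
from h import *
from cell import r
q=quat(P[2],40,True)
r.grip(0)
r.move_pose(W([-125,0,235]),q); print(r.get_time_s())
r.servo_line(W([-45,0,145]),v=.12); r.hold(.2); print(r.get_time_s(),r.get_force())
print(r.servo_line(W([-45,0,92]),v=.02,stop_force=3), r.get_time_s(),r.get_eef_pos(),r.get_force())
cv2.imwrite("pics/side1.png",cv2.resize(r.get_image("side")["pixels"][140:260,260:420,::-1],None,fx=5,fy=5,interpolation=cv2.INTER_CUBIC))
E
```

```text
3.1333
4.4833 [0.21039472 0.61160897 0.85491967]
True 6.25 [0.67175173 0.00268246 0.1059236 ] [-0.32228482  0.51709685  3.34843586]
```

View pics/side1.png

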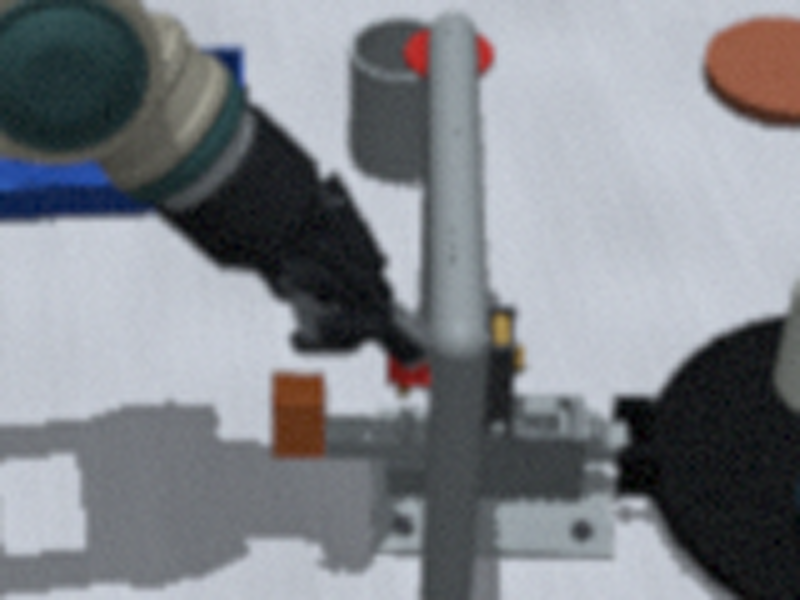

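The finger is on the pad at about (410,365) and the grip is undisturbed. Next I press along the lever's arc in small steps, watching the force.

```bash
python3 - <<'E'
from h import *
from cell import r
p0=r.get_eef_pos(); u=W([1,0,0])-W([0,0,0]); f0=.85
for phi in np.arange(.04,.40,.03):
    c,s=np.cos(phi),np.sin(phi); dx=-45*c-48*s+45; dz=48*c-45*s-48
    st=r.servo_line(p0+u*dx+np.array([0,0,dz/1000]),v=.02,stop_force=22); f=r.get_force()
    print(round(phi,2),round(dz,1),st,np.round(f,1),round(r.get_time_s(),2))
    if st or (phi>.2 and f[2]-f0<1): break
r.hold(.3); print(r.get_force(),r.get_eef_pos())
im=r.get_image("side")["pixels"]
cv2.imwrite("pics/side2.png",cv2.resize(im[170:260,305:405,::-1],None,fx=6,fy=6,interpolation=cv2.INTER_CUBIC))
E
```

```text
0.04 -1.8 False [1.7 0.2 3. ] 6.55
0.07 -3.3 False [ 2.7 -0.6  3.5] 6.8
0.1 -4.7 False [2.7 0.1 3.1] 7.05
0.13 -6.2 False [2.6 0.6 3.9] 7.3
0.16 -7.8 False [ 2.  -0.1  2.7] 7.55
0.19 -9.4 False [ 1.  -0.3  3.4] 7.8
0.22 -11.0 False [-0.2  0.7  0.9] 8.05
[-0.28999936  0.25627021  2.39948597] [0.66253604 0.00424167 0.09513461]
```

View pics/side2.png

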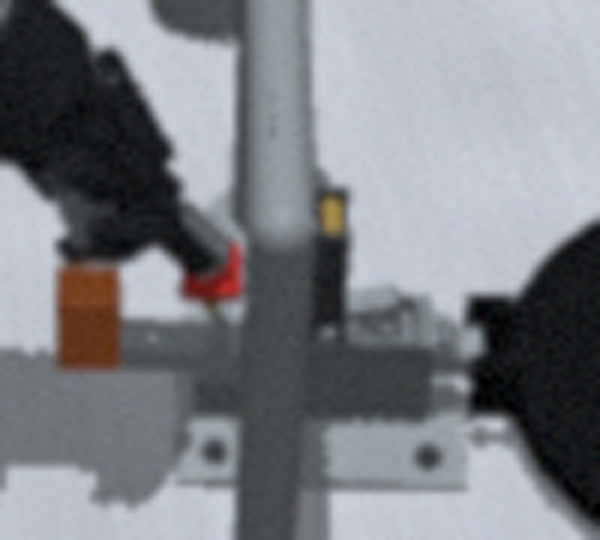

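The pad has moved only about 7 mm in −x and 11 mm down, so it hasn't snapped yet. I'll keep going.

```bash
python3 - <<'E'
from h import *
from cell import r
p0=np.array([0.67175173,0.00268246,0.1059236]); u=W([1,0,0])-W([0,0,0])
n=0
for phi in np.arange(.24,.43,.02):
    c,s=np.cos(phi),np.sin(phi); dx=-45*c-48*s+45; dz=48*c-45*s-48
    st=r.servo_line(p0+u*dx+np.array([0,0,dz/1000]),v=.02,stop_force=15)
    F=[]
    for _ in range(3): r.hold(.04); F.append(r.get_force())
    f=np.mean(F,0)
    print(round(phi,2),round(dz,1),st,np.round(f,1),round(r.get_time_s(),2),round(r.get_eef_pos()[2],4))
    n=n+1 if f[2]<1.4 else 0
    if st or f[2]>8 or (phi>.29 and n>=2): break
im=r.get_image("side")["pixels"]
cv2.imwrite("pics/side3.png",cv2.resize(im[170:260,305:405,::-1],None,fx=6,fy=6,interpolation=cv2.INTER_CUBIC))
E
```

```text
0.24 -12.1 False [0.2 0.5 1.3] 8.78 0.0936
0.26 -13.2 False [ 0.5 -0.3  1. ] 9.15 0.0924
0.28 -14.3 False [0.2 0.2 0.2] 9.53 0.0914
0.3 -15.4 False [-0.4 -0.5 -0. ] 9.9 0.0905
```

View pics/side3.png

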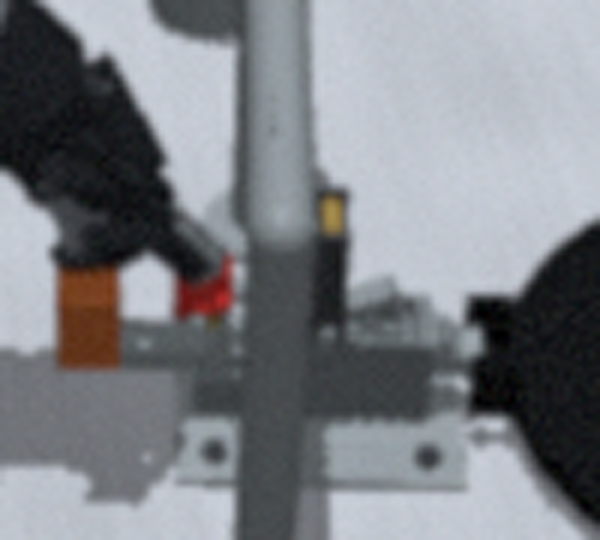

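```bash
python3 - <<'E'
from h import *
from cell import r
p0=np.array([0.67175173,0.00268246,0.1059236]); u=W([1,0,0])-W([0,0,0])
phi=.44;c,s=np.cos(phi),np.sin(phi); dx=-45*c-48*s+45; dz=48*c-45*s-48
st=r.servo_line(p0+u*dx+np.array([0,0,dz/1000]),v=.015,stop_force=4.5)
print(st,r.get_force(),(r.get_eef_pos()-p0)*1000,r.get_time_s())
E
```

```text
False [2.02075031 0.28868692 4.83141741] [-15.36230189   2.75928321 -22.79550273] 10.7167
```

The 4 N rise at −22.8 mm matches the down stop, so the lever has clicked. I'll withdraw and check.

```bash
python3 - <<'E'
from h import *
from cell import r
p=r.get_eef_pos(); u=W([1,0,0])-W([0,0,0])   # bracket x unit /1000
r.servo_line(p+[0,0,.015],v=.05)
r.servo_line(p+u*-110+[0,0,.13],v=.15)
q=quat(P[2],15,True)
r.grip(.06,force=60)
r.move_pose(W([-110,0,125]),q)
print(r.get_time_s(),r.get_eef_pos())
a=r.get_image("side")["pixels"]; b=r.get_image("top")["pixels"]
m=lambda i:cv2.resize(i[:,:,::-1],(400,360),interpolation=cv2.INTER_CUBIC)
cv2.imwrite("pics/chk4.png",np.hstack([m(a[170:260,305:405]),m(b[145:235,250:350])]))
E
```

```text
13.6333 [0.60756799 0.01392776 0.12496716]
```

View pics/chk4.png

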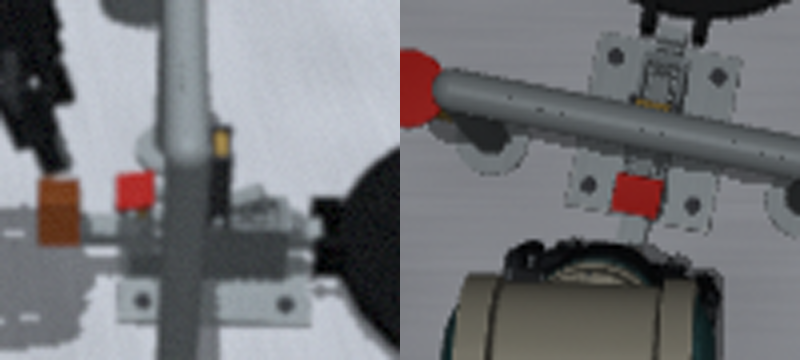

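The lever is staying down: the pad sits at about (135,192), the same as before I withdrew, and the pawl is raised at (262,190). Next I grasp the grip and draw the bar.

```bash
python3 - <<'E'
from h import *
from cell import r
L=lambda x,z,v,**k: r.servo_line(W([x,0,z]),v=v,**k)
print(L(-110,40,.08,stop_force=12)); 
r.grip(0,force=60); print(r.get_grip_width(),r.get_gripper_force(),r.get_force(),r.get_eef_pos())
e=r.get_eef_pos()
print(L(-140,40,.03,stop_force=12),r.get_force(),r.get_grip_width())
print(L(-282,40,.06,stop_force=12),r.get_force(),r.get_grip_width(),r.get_time_s())
a=r.get_image("side")["pixels"]; b=r.get_image("top")["pixels"]
m=lambda i:cv2.resize(i[:,:,::-1],(400,400),interpolation=cv2.INTER_CUBIC)
cv2.imwrite("pics/chk5.png",np.hstack([m(a[130:270,250:390]),m(b[145:285,230:370])]))
E
```

```text
False
0.023452994384662508 58.90392065048218 [-1.58478071  0.94292071  2.36021249] [0.6079577  0.01398473 0.04052153]
False [-1.75341641  0.70279721  6.37978643] 0.023679114905591315
False [ 0.42361306  1.52523737 -1.93559654] 0.023082875633225013 19.0167
```

View pics/chk5.png

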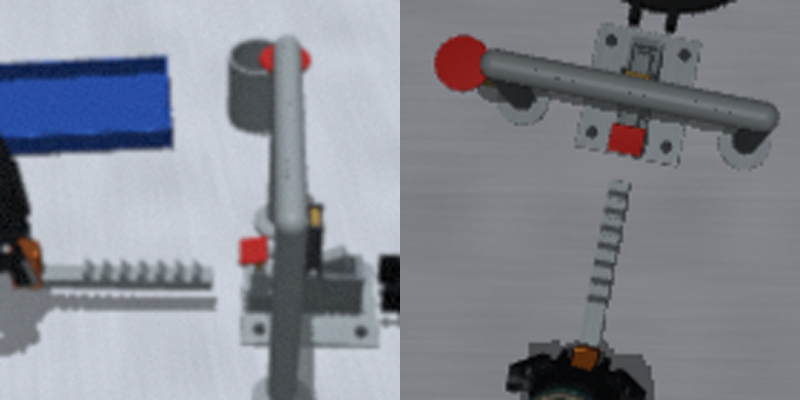

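The bar is out and level. Its tip is clear of the bracket, at (618,185) in the top half, and the lever is still down. Next I take it to the tray.

```bash
python3 - <<'E'
from h import *
from cell import r
p=r.get_eef_pos(); r.servo_line(p+[0,0,.085],v=.12)
T=np.array([.481,.341]);yaw=-.080; d=np.array([np.cos(yaw),np.sin(yaw)])
t=T-.085*d+.005*d; q=quat(yaw,15,True)
r.move_pose([*t,.125],q); r.hold(.2)
r.servo_line([*t,.030],v=.08); r.hold(.2); print(r.get_force(),r.get_time_s(),r.get_grip_width())
print(r.servo_line([*t,.0105],v=.012,stop_force=2.5),r.get_eef_pos(),r.get_force(),r.get_time_s())
a=r.get_image("side")["pixels"]; b=r.get_image("top")["pixels"]
m=lambda i:cv2.resize(i[:,:,::-1],(400,400),interpolation=cv2.INTER_CUBIC)
cv2.imwrite("pics/chk6.png",np.hstack([m(a[100:220,210:330]),m(b[190:310,140:260])]))
E
```

```text
[ 0.87236895 -0.51559868 -2.53369028] 22.8833 0.023605598546866127
True [0.40128239 0.34743825 0.01455259] [0.07005611 0.8221202  4.81947265] 24.0583
```

View pics/chk6.png

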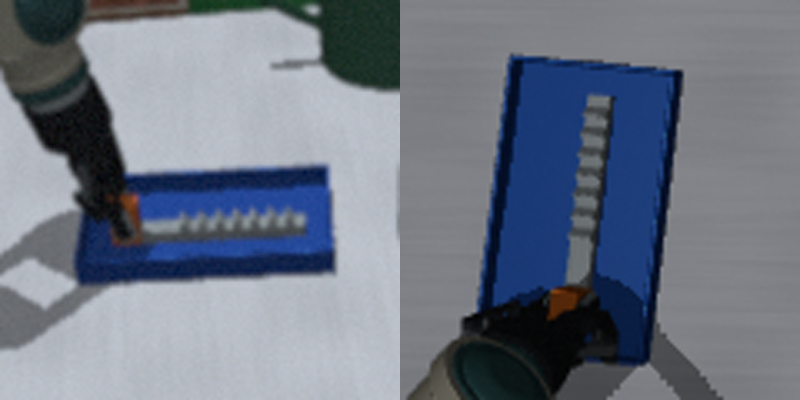

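The bar is lying level inside the tray, with contact at the expected height. I'll release and retreat.

```bash
python3 - <<'E'
from h import *
from cell import r
r.grip(.05); r.hold(.2); p=r.get_eef_pos()
r.servo_line(p+[0,0,.02],v=.05); r.servo_line(p+[-.04,0,.2],v=.12); r.hold(.3)
print(r.get_force(),r.get_time_s())
a=r.get_image("side")["pixels"]; b=r.get_image("top")["pixels"]
m=lambda i:cv2.resize(i[:,:,::-1],(400,400),interpolation=cv2.INTER_CUBIC)
cv2.imwrite("pics/chk7.png",np.hstack([m(a[100:300,225:425]),m(b[120:320,140:340])]))
E
```

```text
[-0.21416814 -0.20884382  0.77242187] 27.2667
```

View pics/chk7.png

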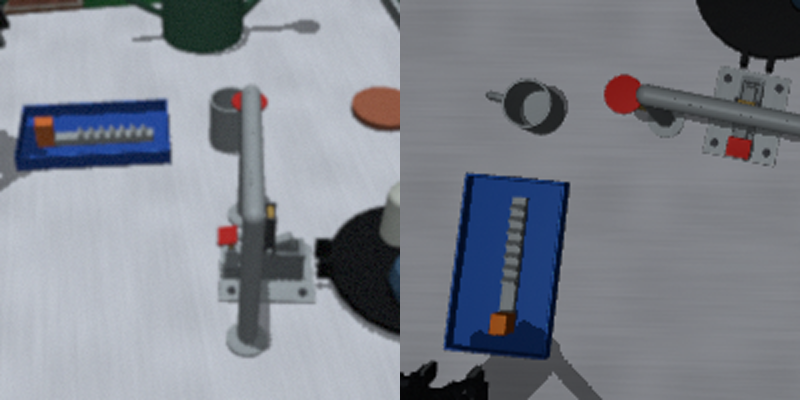

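The bar lies flat, teeth up, inside the tray. The lever is down, and the jug and turntable haven't moved.

```bash
python3 -c "
from cell import r
print(r.close_job())"
```

```text
the job is handed in; nothing more can be done
None
```

The job is handed in at about 27 s: the lever is clicked down, the toothed bar lies flat and teeth up inside the blue tray, and the jug and turntable look unmoved (the arm never went near the funnel, which I did not recheck).

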